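# Check the bottle caps and shelve the bottles

### The job

Feel for which of the screw caps on the three white bottles in the holding board are loose, and turn every loose one clockwise until it is fully tight, always before that bottle is lifted out. Stand all three bottles upright on the low bench shelf, within its rim, in any order, caps still tight; do not tip a bottle over, and leave the blue grease tin where it stands.

Things in the scene. Friction and masses are not known exactly. Their poses are not given: they have to be found in the camera images.
- stand: Light wooden holding board fixed to the bench, 86 x 300 x 24 mm. Origin: centre of its underside; z up, y along its length. Three square recesses, 61 mm wide and 16 mm deep, at y = -100, 0, +100 mm; their floor is 8 mm above the origin. Each holds one bottle and keeps it from turning (beyond about 0.09 rad of play).
- shelf: Low brown wooden bench shelf, fixed to the bench, 100 x 334 mm outside. Origin: centre of its underside; z up, y along its length. Its board's top is 50 mm above the origin; the clear board inside the rim is 86 mm (x) by 320 mm (y); the rim is 7 mm thick and stands 12 mm above the board. Nothing is above it; it has room for three bottles side by side, for example at y = -100, 0, +100 mm.
- grease_tin: Open blue tin, 62 mm in diameter, 50 mm high, a bystander on the bench between board and shelf. Origin: centre of its underside.
- bottle_a_grip (a point): Centre of the cap of one of three alike square white plastic bottles with blue screw caps (bottle 56 x 56 mm, 126 mm high with cap, 0.27 to 0.45 kg). The point lies on the bottle's axis 111 mm above its underside, half-way up the cap, which is a ribbed cylinder 44 mm in diameter and 30 mm high; 12 mm of 34 mm thick neck is free below it, above the bottle's shoulder. z is up the bottle; its axes turn with the bottle, not the cap. The bottle can be lifted by its tight cap.
- bottle_a_cap (a joint): Turn of that bottle's cap in rad: 0 = fully tight (a hard stop), up to 1.2 = loose (counter-clockwise from above loosens, clockwise tightens; the cap does not rise). It stays where left; turning takes about 0.06 N m. At the start two of the caps are loose by 0.25 to 1.1 rad and one is tight; bottles and places are mixed.
- bottle_b_grip (a point): Centre of the cap of one of three alike square white plastic bottles with blue screw caps (bottle 56 x 56 mm, 126 mm high with cap, 0.27 to 0.45 kg). The point lies on the bottle's axis 111 mm above its underside, half-way up the cap, which is a ribbed cylinder 44 mm in diameter and 30 mm high; 12 mm of 34 mm thick neck is free below it, above the bottle's shoulder. z is up the bottle; its axes turn with the bottle, not the cap. The bottle can be lifted by its tight cap.
- bottle_b_cap (a joint): Turn of that bottle's cap in rad: 0 = fully tight (a hard stop), up to 1.2 = loose (counter-clockwise from above loosens, clockwise tightens; the cap does not rise). It stays where left; turning takes about 0.06 N m. At the start two of the caps are loose by 0.25 to 1.1 rad and one is tight; bottles and places are mixed.
- bottle_c_grip (a point): Centre of the cap of one of three alike square white plastic bottles with blue screw caps (bottle 56 x 56 mm, 126 mm high with cap, 0.27 to 0.45 kg). The point lies on the bottle's axis 111 mm above its underside, half-way up the cap, which is a ribbed cylinder 44 mm in diameter and 30 mm high; 12 mm of 34 mm thick neck is free below it, above the bottle's shoulder. z is up the bottle; its axes turn with the bottle, not the cap. The bottle can be lifted by its tight cap.
- bottle_c_cap (a joint): Turn of that bottle's cap in rad: 0 = fully tight (a hard stop), up to 1.2 = loose (counter-clockwise from above loosens, clockwise tightens; the cap does not rise). It stays where left; turning takes about 0.06 N m. At the start two of the caps are loose by 0.25 to 1.1 rad and one is tight; bottles and places are mixed.

How it is judged:
By the outcome, as a careful person would: the job done as asked, in the order asked, and still so for the second after the job is handed in, with the robot touching nothing.
It also fails if it takes over 72 s, if anything falls off the work surface, if the arm or the gripper's body presses on something with over 40 N, if the wrist force passes 120 N, or if a joint passes its speed limit or range.

### The arm

A 6-joint arm with a two-finger parallel gripper is mounted at the origin on a cart in front of the work surface, level with it; the furniture and walls round the work are solid. World frame = base frame: x ahead of the robot, y to its left, z up, the work surface at z = 0. Lengths are in mm, angles in rad, forces in N, time in s.
With the tool pointing down it reaches from about 250 to 850 mm from the base axis. Payload 12.5 kg.
Tool frame: the origin (TCP) lies midway between the tips of the shut fingers; the grasp point (between the pads) lies 19 mm behind it; z points along the fingers, y is the line along which they close (so a half turn about z gives the same grasp; the last joint's range is limited). The gripper opens to 93 mm and grips with 3 to 60 N. Pads are 15 mm wide; open, the fingers measure 128 mm over their backs; the gripper's body (75 mm by 188 mm) begins 65 mm behind the grasp point.
Start: joints at [1.164, 0.351, 1.652, -0, 1.139, -0.085], TCP at [173.919, 521.763, 218.633] pointing down, gripper open.
Joint ranges: [-2.75, 2.75], [-0.79, 2.1], [0.01, 2.65], [-1.57, 4.71], [0.07, 3.14], [-2.87, 2.87]. Speed limits (rad/s): [2.22, 2.22, 2.79, 3.14, 3.14, 3.14].

### API

Orientations are given as a unit quaternion [w, x, y, z].
In Python, from station import ctrl gives the robot as it stands.
- The arm moves only by the tool arm_command, never from a script. Its argument "deltas" is a list of rows, each a list of 6 numbers: the shift along the world's x, y, z in cm, then the turn, a rotation vector about the world's x, y, z in degrees. In form: [[x, y, z, rx, ry, rz], ...]. A call has 1 to 8 rows; each row is the pose to reach, as a shift and turn from the pose commanded when the call began; what a row does not reach only later rows make up. A row lasts 1/12 s, in which the tool goes at most 41.7 mm and 7.16 degrees, less where a joint would pass 70% of its speed; a pose out of reach is approached as far as the arm can. A call with a gripper value outside its range is refused whole. "fingers" is the opening, from 0 (shut) to 1 (fully open), set as the call begins (left out, the last holds). The fingers move at their own pace and stop on an object; the grip force is fixed at half the most. Time passes only in rows, so rows that repeat a pose let the fingers close. It gives the time, the measured TCP pose, the force, the opening and the grip force at its end, in the units of the state.
- ctrl.read_state(): the state, without advancing time (a new reading comes with each control period).
- ctrl.get_image(name): name is "scene" or "top"; returns a dict with "image" (420x560x3 uint8, blue, green, red), "fx", "fy", "cx", "cy" (pixels), "position" and "attitude" of the camera in the world. Camera axes: x right, y down, z forward; pixel columns grow to the right and rows downward; lengths in mm; the calibration is good to about 2 mm. A picture is of the moment at which its call begins. There is no depth.
- ctrl.sign_off(): hands the job in; it is judged then, once.
Trained networks look in a picture, given as the dict that the camera call returned (one of the last four; its "shot" number tells which), for a name from the list of things; names that differ only in an ending like _2 or _b are one class to them, and where a whole thing is asked for, a point or a joint stands for the part that bears it (a point fixed in the world has none). Each returns a list of dicts, best first, with "conf" (0 to 1); they miss things now and then, are a little off and sometimes report something else, mostly with a low value. They report only what shows in the picture. A call takes as long as a camera call.
- ctrl.look_for(picture, thing): "at" ([column, row] in pixels, amid what is visible of it).
- ctrl.pinpoint(picture, thing): "at" ([column, row] in pixels: a listed point, or the origin of a listed thing).
The state is a dict: "t": time; "qpos": joint angles; "qd": joint speeds; "effort": joint torques, N m; "tool_pos": TCP position; "tool_rot": TCP orientation; "force": force on the tool from outside, world axes, zero at the start; "ft_torque": the same for the moment, N m; "gripper_width": finger opening in mm; "finger_force": force on a finger pad.
Only numpy, scipy, OpenCV 4.12 (cv2) and the standard library are available. Lean on these libraries where they do the work, as an engineer would, in place of code of your own. Each camera call takes 0.05 s, during which the arm holds its last target. There are 200 camera calls.

## Working session

There is one attempt and no reset: what is moved stays moved. The work goes in short steps, Python scripts to look and compute and a tool call to move; the robot and the scene stay as the last step left them, time stands still between calls to the robot, and variables do not carry over. Pictures are saved under pics/ and viewed, at most 10 in all, crops included, and the job is handed in when it is done.

Besides the shell and the picture viewer there is one more tool, called after ">>>" as a command line: name --pt "numbers of a row" for each row, then --argument value for the rest. arm_command: Moves the arm, as the interface text tells. Its arguments: {"type":"object","properties":{"deltas":{"type":"array"},"fingers":{"type":"number"}},"required":["deltas"]}

```bash
ls; mkdir -p pics
cat > h.py <<'E'
import numpy as np,cv2
from scipy.spatial.transform import Rotation as R
from station import ctrl
def cam(p):
    a=np.array(p["attitude"],float)
    M=a if a.shape==(3,3) else R.from_quat([a[1],a[2],a[3],a[0]]).as_matrix()
    return M,np.array(p["position"],float)
def ray(p,uv):
    M,c=cam(p); d=M@np.array([(uv[0]-p["cx"])/p["fx"],(uv[1]-p["cy"])/p["fy"],1]); return c,d
def atz(p,uv,z):
    c,d=ray(p,uv); return (c+d*(z-c[2])/d[2]).round(1)
E
python3 - <<'E'
from h import *
for n in ("scene","top"):
    p=ctrl.get_image(n); cv2.imwrite(f"pics/{n}0.png",p["image"])
    print(n,p["position"],p["attitude"],p["fx"])
    for t,z in (("stand",0),("shelf",0),("grease_tin",0),("bottle_a_grip",119)):
        for d in ctrl.pinpoint(p,t): print(t,np.round(d["at"]),round(d["conf"],2),atz(p,d["at"],z))
print(ctrl.read_state())
E
```

```text
pics
scene [ -10.06784141 -788.26916662 1019.70234119] [-0.36880797  0.880542   -0.27180147  0.1214513 ] 443.10731597569674
stand [232. 190.] 0.81 [528.2 252.3   0. ]
shelf [318. 286.] 0.74 [ 520.6 -241.8    0. ]
grease_tin [278. 226.] 0.58 [560.8  18.    0. ]
top [ 292.98242766  -26.52847127 1344.84680947] [ 0.07307847 -0.70243704  0.70562858 -0.05770655] 430.7784957017038
stand [195. 211.] 0.81 [533.9 266.5   0. ]
shelf [356. 217.] 0.69 [ 511.8 -243.4    0. ]
grease_tin [271. 201.] 0.71 [563.1  25.6   0. ]
bottle_a_grip [188. 203.] 0.97 [534.6 263.  119. ]
bottle_a_grip [196. 211.] 0.41 [512.3 239.7 119. ]
{'t': 0.5, 'qpos': array([ 1.16442325e+00,  3.50748989e-01,  1.65182742e+00,  2.37141214e-05,
        1.13908212e+00, -8.45394621e-02]), 'qd': array([ 0.0006734 ,  0.00073505,  0.00206101, -0.00073515, -0.00139798,
        0.00085582]), 'effort': array([-4.80095277e-04, -4.96959472e+01, -2.85331017e+01,  6.98909629e-02,
        2.24918331e-02, -2.12052157e-05]), 'tool_pos': array([173.89740931, 521.75944227, 218.59527592]), 'tool_rot': array([-1.84499198e-05,  1.60228132e-01,  9.87080009e-01, -2.93330595e-05]), 'force': array([0.81118015, 0.49248616, 0.60759892]), 'ft_torque': array([-0.007566  , -0.02158148, -0.05826588]), 'finger_force': 0.0, 'gripper_width': 93.40098816085204}
```

View pics/scene0.png

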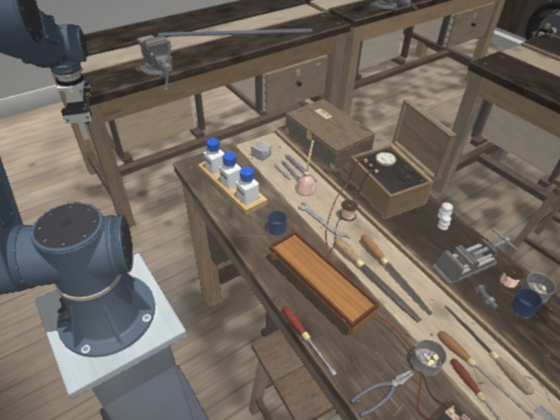

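View pics/top0.png

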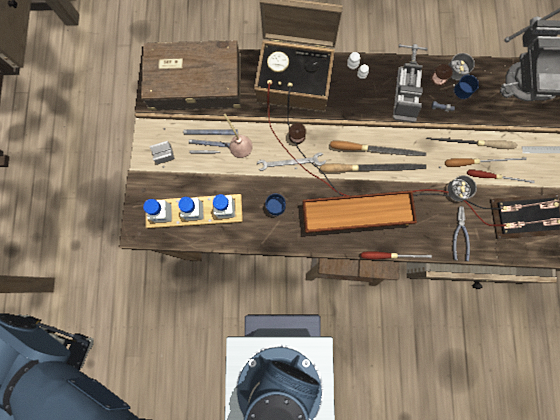

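The pictures show three blue caps at about (152,207), (187,205), (221,202) in top and (213,145), (229,160), (247,174) in scene. The shelf is centred near (357,212) in top and the tin near (274,205).

```bash
cat > m.py <<'E'
from h import *
def mask(img,lo,hi): return cv2.inRange(cv2.cvtColor(img,cv2.COLOR_BGR2HSV),lo,hi)
P={n:ctrl.get_image(n) for n in("top","scene")}
def blobs(n,box):
    x0,y0,x1,y1=box; m=np.zeros((420,560),np.uint8)
    m[y0:y1,x0:x1]=mask(P[n]["image"],(105,140,60),(130,255,255))[y0:y1,x0:x1]
    k,l,s,c=cv2.connectedComponentsWithStats(m)
    return sorted([(c[i],s[i][4]) for i in range(1,k) if s[i][4]>40],key=lambda a:a[0][0])
T=blobs("top",(135,190,245,225)); S=blobs("scene",(200,130,265,190))
for (a,na),(b,nb) in zip(T,S):
    c1,d1=ray(P["top"],a); c2,d2=ray(P["scene"],b)
    A=np.c_[d1,-d2]; s=np.linalg.lstsq(A,c2-c1,rcond=None)[0]
    p1=c1+s[0]*d1; p2=c2+s[1]*d2
    print("cap",a.round(1),na,b.round(1),nb,((p1+p2)/2).round(1),"gap",np.linalg.norm(p1-p2).round(1),"z119/126:",atz(P["top"],a,119)[:2],atz(P["top"],a,126)[:2],atz(P["scene"],b,122)[:2])
for nm,n,box,z in(("shelf","top",(295,185,420,240),62),("shelf","scene",(260,225,385,335),62),("stand","top",(140,185,245,232),24)):
    x0,y0,x1,y1=box; m=mask(P[n]["image"],(5,100,90),(22,255,255))[y0:y1,x0:x1]
    m=cv2.morphologyEx(m,cv2.MORPH_OPEN,np.ones((3,3)))
    q=max(cv2.findContours(m,0,1)[0],key=cv2.contourArea)
    c=cv2.approxPolyDP(cv2.convexHull(q),4,True)[:,0]+[x0,y0]
    w=[atz(P[n],u,z) for u in c]; print(nm,n,c.tolist(),[x[:2].tolist() for x in w])
    (a,b),sz,ang=cv2.minAreaRect(np.array([atz(P[n],u+[x0,y0],z)[:2] for u in q[:,0]],np.float32)); print("  rect",a,b,sz,ang)
a=cv2.resize(P["top"]["image"][180:235,130:250],None,fx=5,fy=5,interpolation=2); b=cv2.resize(P["scene"]["image"][125:215,170:290],None,fx=5,fy=5,interpolation=2)[:325]
b2=cv2.resize(P["top"]["image"][180:240,300:420],None,fx=5,fy=5,interpolation=2)
cv2.imwrite("pics/crop1.png",np.vstack([a,b2]))
for n in P:
  for t,z in(("bottle_a_grip",119),("shelf",0),("stand",0)):
    for d in ctrl.pinpoint(P[n],t): print(n,t,np.round(d["at"]),round(d["conf"],2),atz(P[n],d["at"],z))
E
python3 m.py
```

```text
cap [151.7 206.6] 214 [212.8 143.9] 133 [526.1 365.6 125.9] gap 3.3 z119/126: [525.9 368.4] [524.6 366.2] [530.  370.1]
cap [186.2 204.4] 198 [229.1 158. ] 132 [532.1 265.2 126.2] gap 3.6 z119/126: [531.8 267.6] [530.5 265.9] [536.3 269.6]
cap [220.2 201.9] 193 [246.6 173.3] 144 [538.8 166.5 125.4] gap 3.8 z119/126: [538.3 168.3] [536.9 167.1] [542.7 169.6]
shelf top [[408, 194], [412, 222], [306, 231], [304, 202]] [[570.3, -392.3], [484.6, -399.3], [459.2, -82.3], [547.8, -77.6]]
  rect 515.9080200195312 -238.66795349121094 (89.8281021118164, 320.9394836425781) 4.675200939178467
shelf scene [[272, 246], [295, 234], [376, 304], [373, 317], [350, 333], [272, 258]] [[466.8, -88.2], [549.7, -87.0], [577.3, -401.6], [544.1, -425.7], [466.4, -427.3], [441.7, -125.3]]
  rect 508.9927978515625 -257.248779296875 (112.62589263916016, 343.9011535644531) 4.675701141357422
stand top [[204, 207], [212, 209], [217, 220]] [[541.5, 234.0], [535.0, 208.7], [500.1, 192.2]]
  rect 520.6619262695312 213.34072875976562 (56.70750427246094, 22.316457748413086) 29.83108901977539
top bottle_a_grip [185. 206.] 0.96 [528.2 271.8 119. ]
top shelf [355. 216.] 0.92 [ 513.4 -241.2    0. ]
top shelf [196. 215.] 0.16 [519.  262.8   0. ]
top stand [193. 211.] 0.96 [532.7 274.5   0. ]
scene bottle_a_grip [231. 157.] 0.88 [545.8 273.  119. ]
scene shelf [320. 288.] 0.73 [ 521.6 -247.     0. ]
scene stand [232. 188.] 0.74 [534.5 259.6   0. ]
```

View pics/crop1.png

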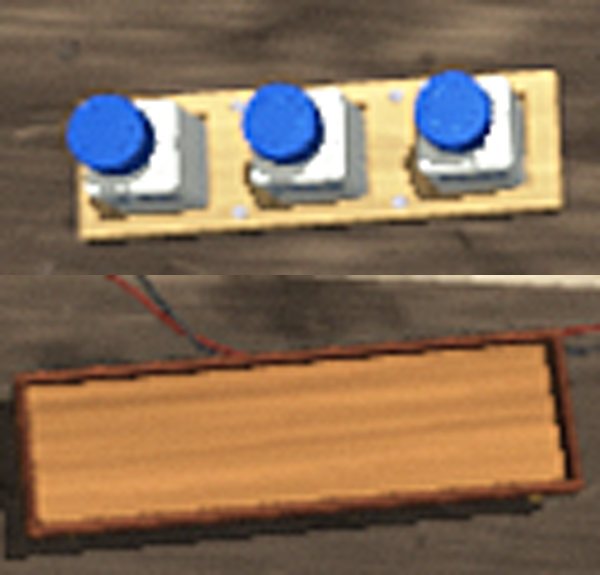

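The crop confirms a clear shelf board. The caps lie in a row about 100 mm apart, with the board's yaw near 3.6° and the shelf's near 4.7°. I'll start with the bottle nearest the shelf.

>>> arm_command --pt "3 -3 0 0 0 2" --pt "7 -6.5 0 0 0 5" --pt "11 -10.5 0 0 0 8" --pt "15 -14.5 0 0 0 11" --pt "19 -18.5 0 0 0 14" --pt "23 -22.5 0 0 0 17" --pt "27 -26.5 -1 0 0 20" --pt "31 -30.5 -2 0 0 22" --fingers 1

```text
t: 1.57
tool_pos: [413.1, 287.3, 211.0]
tool_rot: [0.001, -0.033, 0.999, 0.0]
force: [0.6, 0.5, -0.2]
gripper_width: 93.2
finger_force: 0.0
```

>>> arm_command --pt "3 -2.5 -1 0 0 0" --pt "5 -4.5 -3 0 0 0" --pt "5.5 -5 -5 0 0 0" --pt "5.5 -5 -6 0 0 0" --pt "5.5 -5 -6 0 0 0"

```text
t: 1.98
tool_pos: [465.6, 238.4, 148.6]
tool_rot: [-0.002, -0.031, 1.0, -0.001]
force: [-0.8, 0.6, -0.6]
gripper_width: 93.2
finger_force: 0.0
```

```bash
cat >> h.py <<'E'
def st():
    s=ctrl.read_state(); M=R.from_quat(np.r_[s["tool_rot"][1:],s["tool_rot"][0]]).as_matrix()
    print("t %.2f pos %s fing %.1f F %s T %s w %.1f ff %.1f"%(s["t"],s["tool_pos"].round(1),np.degrees(np.arctan2(M[1,1],M[0,1])),s["force"].round(1),s["ft_torque"].round(2),s["gripper_width"],s["finger_force"]))
E
python3 -c "
from h import *
p=ctrl.get_image('top');cv2.imwrite('pics/top2.png',cv2.resize(p['image'][150:250,100:300],None,fx=4,fy=4,interpolation=2));st()"
```

```text
t 2.03 pos [466.  239.1 150.1] fing 93.6 F [-0.3  0.3  0.6] T [ 0.08  0.01 -0.03] w 93.0 ff 0.0
```

View pics/top2.png

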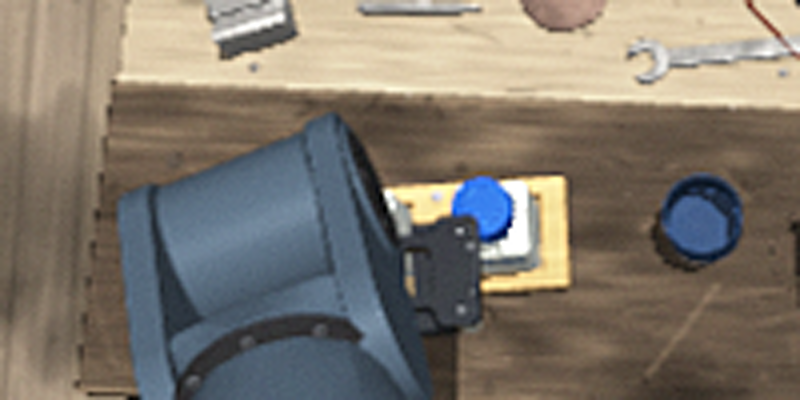

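The arm hides most of the row. The end cap at about (483,208) in this crop is still clear of it. The tool lags at (466,239,150), so I'll move on to above the cap and then descend.

>>> arm_command --pt "2 -2 0 0 0 0" --pt "4 -4 0 0 0 0" --pt "6 -6 0 0 0 0" --pt "7.3 -7.2 0 0 0 0" --pt "7.3 -7.2 0 0 0 0" --pt "7.3 -7.2 -1.5 0 0 0" --pt "7.3 -7.2 -3.5 0 0 0" --pt "7.3 -7.2 -4.7 0 0 0"

```text
t: 2.7
tool_pos: [538.8, 168.2, 103.2]
tool_rot: [-0.0, -0.032, 0.999, 0.0]
force: [-1.0, -0.1, -1.0]
gripper_width: 93.3
finger_force: 0.0
```

>>> arm_command --pt "0 0 0 0 0 0" --pt "0 0 0 0 0 0" --pt "0 0 0 0 0 0" --pt "0 0 0 0 0 0" --pt "0 0 0 0 0 0" --pt "0 0 0 0 0 0" --fingers 0

```text
t: 3.2
tool_pos: [540.0, 167.0, 104.2]
tool_rot: [0.0, -0.031, 1.0, 0.0]
force: [-0.3, -0.1, -0.7]
gripper_width: 57.5
finger_force: 0.0
```

```bash
python3 -c "
from h import *
p=ctrl.get_image('scene');cv2.imwrite('pics/sc2.png',cv2.resize(p['image'][110:230,160:310],None,fx=5,fy=5,interpolation=2));st()"
```

```text
t 3.25 pos [539.9 166.9 104. ] fing 93.6 F [-0.3 -0.5 -1.1] T [ 0.05 -0.   -0.  ] w 53.5 ff 0.0
```

View pics/sc2.png

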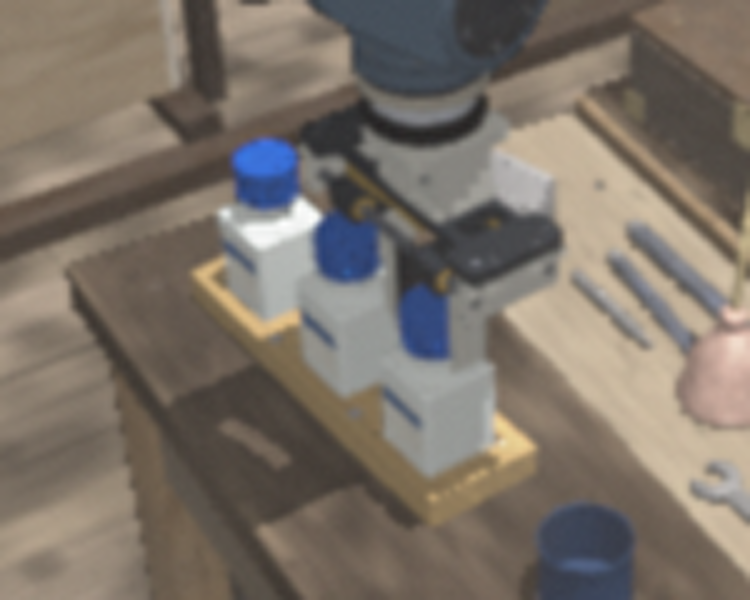

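The fingers straddle the nearest cap at about (425,320) in the crop. I'll finish closing, then feel by turning clockwise.

>>> arm_command --pt "0 0 0 0 0 0" --pt "0 0 0 0 0 0" --pt "0 0 0 0 0 0" --pt "0 0 0 0 0 0"

```text
t: 3.58
tool_pos: [539.8, 166.9, 103.7]
tool_rot: [0.0, -0.031, 1.0, 0.0]
force: [-0.3, -0.9, 1.5]
gripper_width: 43.8
finger_force: 30.0
```

```bash
python3 -c "
from h import *
st()"
```

```text
t 3.58 pos [539.8 166.9 103.7] fing 93.6 F [-0.3 -0.9  1.5] T [-0.02  0.1  -0.02] w 43.8 ff 30.0
```

>>> arm_command --pt "0 0 0 0 0 -2" --pt "0 0 0 0 0 -4" --pt "0 0 0 0 0 -6" --pt "0 0 0 0 0 -8" --pt "0 0 0 0 0 -10" --pt "0 0 0 0 0 -12" --pt "0 0 0 0 0 -12"

```text
t: 4.17
tool_pos: [540.0, 166.9, 103.7]
tool_rot: [0.0, 0.074, 0.997, -0.0]
force: [0.9, -0.1, 1.7]
gripper_width: 43.6
finger_force: 30.0
```

```bash
python3 -c "
from h import *
st()"
```

```text
t 4.17 pos [540.  166.9 103.7] fing 81.6 F [ 0.9 -0.1  1.7] T [-0.08 -0.12  0.81] w 43.6 ff 30.0
```

Torque reaches 0.81 N m within 12°, so this cap is at its stop: it was the tight one. I'll relax by opening slightly, then regrip and lift.

>>> arm_command --pt "0 0 0 0 0 0" --pt "0 0 0 0 0 0" --fingers 0.6

```text
t: 4.33
tool_pos: [539.6, 166.9, 103.4]
tool_rot: [-0.0, 0.073, 0.997, 0.0]
force: [-0.5, 1.1, -0.1]
gripper_width: 52.1
finger_force: 0.0
```

>>> arm_command --pt "0 0 0 0 0 0" --pt "0 0 0 0 0 0" --pt "0 0 0 0 0 0" --pt "0 0 0 0 0 0" --fingers 0

```text
t: 4.67
tool_pos: [539.6, 166.9, 103.4]
tool_rot: [-0.0, 0.074, 0.997, -0.0]
force: [0.2, -0.1, -0.0]
gripper_width: 43.4
finger_force: 30.0
```

```bash
python3 -c "
from h import *
st()"
```

```text
t 4.67 pos [539.6 166.9 103.4] fing 81.6 F [ 0.2 -0.1 -0. ] T [ 0.05 -0.    0.03] w 43.4 ff 30.0
```

>>> arm_command --pt "0 0 0.5 0 0 0" --pt "0 0 1.5 0 0 0" --pt "0 0 3 0 0 0" --pt "0 0 5 0 0 0" --pt "0 0 7 0 0 0" --pt "0 0 8 0 0 0" --pt "0 -1 8.5 0 0 0" --pt "0 -3 8.5 0 0 0"

```text
t: 5.33
tool_pos: [539.9, 137.4, 189.6]
tool_rot: [0.001, 0.073, 0.997, 0.0]
force: [0.2, -1.9, -3.1]
gripper_width: 43.5
finger_force: 30.0
```

```bash
python3 -c "
from h import *
st()"
```

```text
t 5.33 pos [539.9 137.4 189.6] fing 81.7 F [ 0.2 -1.9 -3.1] T [-0.23  0.01  0.01] w 43.5 ff 30.0
```

>>> arm_command --pt "0 -2.5 0 0 0 0" --pt "0 -5.5 0 0 0 0" --pt "-0.2 -8.5 0 0 0 0" --pt "-0.4 -11.5 0 0 0 1" --pt "-0.6 -14.5 0 0 0 1" --pt "-0.8 -17.5 0 0 0 2" --pt "-1 -20.5 0 0 0 2" --pt "-1 -23.5 0 0 0 2"

```text
t: 6.0
tool_pos: [528.5, -100.0, 188.0]
tool_rot: [-0.001, 0.056, 0.998, 0.0]
force: [0.6, 0.5, -3.4]
gripper_width: 43.7
finger_force: 30.0
```

>>> arm_command --pt "0 -3 0 0 0 0" --pt "0 -6 0 0 0 0" --pt "0 -9 0 0 0 0" --pt "0 -12 0 0 0 0" --pt "-0.2 -15 0 0 0 0" --pt "-0.4 -18 0 0 0 0" --pt "-0.4 -21 0 0 0 0" --pt "-0.4 -23 0 0 0 0"

```text
t: 6.67
tool_pos: [524.4, -331.0, 187.7]
tool_rot: [-0.001, 0.057, 0.998, 0.0]
force: [0.6, 1.0, -2.6]
gripper_width: 43.3
finger_force: 30.0
```

```bash
python3 -c "
from h import *
st()"
```

```text
t 6.67 pos [ 524.4 -331.   187.7] fing 83.5 F [ 0.6  1.  -2.6] T [ 0.24 -0.02 -0.05] w 43.3 ff 30.0
```

>>> arm_command --pt "0.1 -0.6 0 0 0 0" --pt "0.1 -1 0 0 0 0" --pt "0.1 -1 -1 0 0 0" --pt "0.1 -1 -2 0 0 0" --pt "0.1 -1 -3 0 0 0" --pt "0.1 -1 -3.6 0 0 0" --pt "0.1 -1 -4 0 0 0" --pt "0.1 -1 -4.0 0 0 0"

```text
t: 7.33
tool_pos: [526.5, -337.4, 147.3]
tool_rot: [-0.001, 0.056, 0.998, 0.0]
force: [0.8, -0.3, -2.6]
gripper_width: 43.5
finger_force: 30.0
```

```bash
python3 -c "
from h import *
st()
p=ctrl.get_image('scene');cv2.imwrite('pics/sc3.png',cv2.resize(p['image'][180:340,240:400],None,fx=3.7,fy=3.7,interpolation=2))"
```

```text
t 7.33 pos [ 526.5 -337.4  147.3] fing 83.6 F [ 0.8 -0.3 -2.6] T [ 0.05 -0.06  0.01] w 43.5 ff 30.0
```

View pics/sc3.png

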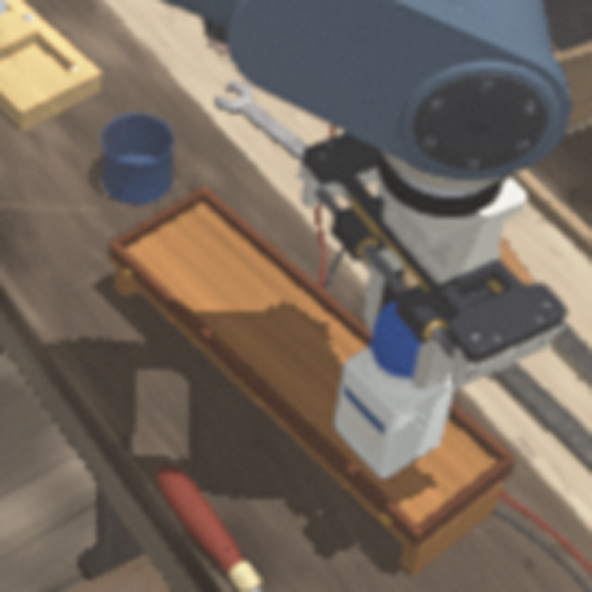

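The bottle is inside the rim, with its base near (385,460) in the crop and about centred across the board. I'll lower it to contact.

>>> arm_command --pt "0 0 -0.1 0 0 0" --pt "0 0 -0.2 0 0 0" --pt "0 0 -0.2 0 0 0" --pt "0 0 -0.2 0 0 0"

```text
t: 7.72
tool_pos: [526.8, -338.2, 146.8]
tool_rot: [0.0, 0.056, 0.998, -0.0]
force: [-0.5, -0.8, -2.8]
gripper_width: 43.6
finger_force: 30.0
```

```bash
python3 -c "
from h import *
st()"
```

```text
t 7.72 pos [ 526.8 -338.2  146.8] fing 83.6 F [-0.5 -0.8 -2.8] T [ 0.01  0.02 -0.04] w 43.6 ff 30.0
```

>>> arm_command --pt "0 0 -0.1 0 0 0" --pt "0 0 -0.15 0 0 0" --pt "0 0 -0.2 0 0 0" --pt "0 0 -0.2 0 0 0"

```text
t: 8.05
tool_pos: [527.0, -338.3, 145.4]
tool_rot: [0.0, 0.056, 0.998, -0.0]
force: [-1.5, 1.8, 4.1]
gripper_width: 43.4
finger_force: 30.0
```

```bash
python3 -c "
from h import *
st()"
```

```text
t 8.05 pos [ 527.  -338.3  145.4] fing 83.6 F [-1.5  1.8  4.1] T [ 0.28  0.3  -0.02] w 43.4 ff 30.0
```

>>> arm_command --pt "0 0 0 0 0 0" --pt "0 0 0 0 0 0" --pt "0 0 0.5 0 0 0" --pt "0 0 2 0 0 0" --pt "0 0 4 0 0 0" --pt "0 0 6 0 0 0" --pt "0 1 7 0 0 0" --pt "0 4 7 0 0 2" --fingers 0.8

```text
t: 8.72
tool_pos: [527.4, -300.2, 216.9]
tool_rot: [0.002, 0.04, 0.999, -0.001]
force: [0.4, 0.2, 0.5]
gripper_width: 74.4
finger_force: 0.0
```

>>> arm_command --pt "0 3 0 0 0 2" --pt "0 6.5 0 0 0 4" --pt "0 10 0 0 0 6" --pt "0 13.5 0 0 0 7" --pt "0 17 0 0 0 8" --pt "0 20.5 0 0 0 9" --pt "0 24 0 0 0 10" --pt "0 27.5 0 0 0 10"

```text
t: 9.38
tool_pos: [526.0, -20.9, 214.5]
tool_rot: [0.0, -0.049, 0.999, 0.0]
force: [0.6, 1.0, -1.2]
gripper_width: 74.8
finger_force: 0.0
```

>>> arm_command --pt "0 3.5 0 0 0 0" --pt "0 7 0 0 0 0" --pt "0 10.5 0 0 0 0" --pt "0.2 14 0 0 0 0" --pt "0.4 17.5 0 0 0 0" --pt "0.5 21 -1 0 0 0" --pt "0.5 24.5 -2 0 0 0" --pt "0.5 27.5 -3 0 0 0"

```text
t: 10.05
tool_pos: [530.8, 254.5, 184.1]
tool_rot: [0.0, -0.049, 0.999, 0.0]
force: [0.8, -0.6, 0.8]
gripper_width: 74.6
finger_force: 0.0
```

```bash
python3 -c "
from h import *
st()
p=ctrl.get_image('scene')
print([(np.round(d['at']),round(d['conf'],2)) for d in ctrl.look_for(p,'bottle_a_grip')])
cv2.imwrite('pics/sc4.png',cv2.resize(p['image'][100:340,160:480],None,fx=2.5,fy=2.5,interpolation=2))"
```

```text
t 10.05 pos [530.8 254.5 184.1] fing 95.6 F [ 0.8 -0.6  0.8] T [-0.01  0.03 -0.01] w 74.6 ff 0.0
[(array([230., 171.]), 0.89), (array([213., 143.]), 0.43)]
```

View pics/sc4.png

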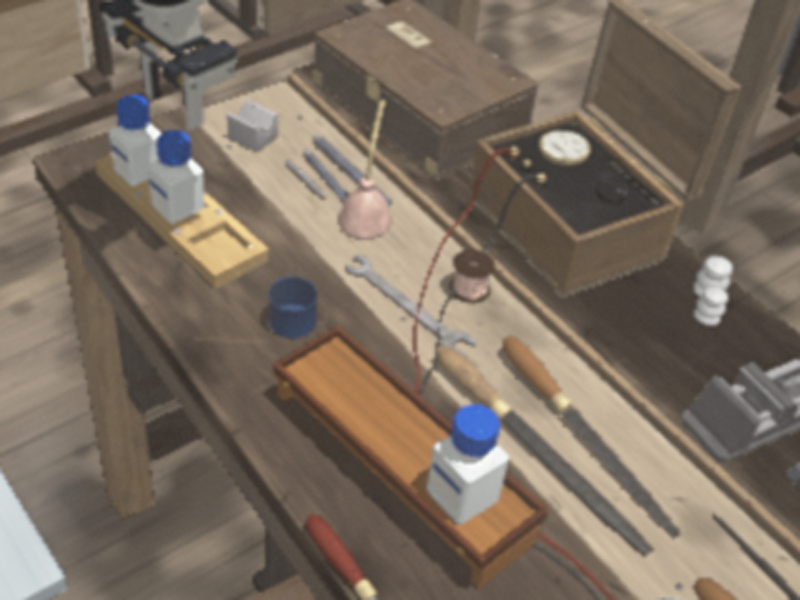

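The first bottle stands upright in the shelf, with its cap at about (475,430) in the crop. The next one is the middle bottle.

>>> arm_command --pt "0.1 0.8 -1 0 0 0" --pt "0.2 1.2 -2.5 0 0 0" --pt "0.2 1.2 -4.5 0 0 0" --pt "0.2 1.2 -6.5 0 0 0" --pt "0.2 1.2 -7.7 0 0 0" --pt "0.2 1.2 -8.1 0 0 0"

```text
t: 10.65
tool_pos: [532.9, 263.1, 101.5]
tool_rot: [-0.001, -0.048, 0.999, -0.001]
force: [0.2, -0.4, -0.4]
gripper_width: 74.1
finger_force: 0.0
```

>>> arm_command --pt "0 0 0 0 0 0" --pt "0 0 0 0 0 0" --pt "0 0 0 0 0 0" --pt "0 0 0 0 0 0" --pt "0 0 0 0 0 0" --pt "0 0 0 0 0 0" --pt "0 0 0 0 0 0" --fingers 0

```text
t: 11.23
tool_pos: [534.1, 264.2, 104.2]
tool_rot: [0.001, -0.049, 0.999, 0.0]
force: [0.1, 1.0, 4.0]
gripper_width: 43.5
finger_force: 30.0
```

>>> arm_command --pt "0 0 0 0 0 -2" --pt "0 0 0 0 0 -4" --pt "0 0 0 0 0 -6" --pt "0 0 0 0 0 -8" --pt "0 0 0 0 0 -10" --pt "0 0 0 0 0 -12" --pt "0 0 0 0 0 -12"

```text
t: 11.82
tool_pos: [534.3, 264.0, 104.1]
tool_rot: [0.001, 0.057, 0.998, 0.0]
force: [1.0, 0.9, 4.2]
gripper_width: 43.3
finger_force: 30.0
```

```bash
python3 -c "
from h import *
st()"
```

```text
t 11.82 pos [534.3 264.  104.1] fing 83.5 F [1.  0.9 4.2] T [ 0.01 -0.19  0.01] w 43.3 ff 30.0
```

Low torque, so this cap is loose. I'll keep turning.

>>> arm_command --pt "0 0 0 0 0 -3" --pt "0 0 0 0 0 -6" --pt "0 0 0 0 0 -9" --pt "0 0 0 0 0 -12" --pt "0 0 0 0 0 -15" --pt "0 0 0 0 0 -15"

```text
t: 12.32
tool_pos: [534.2, 264.0, 104.1]
tool_rot: [0.001, 0.187, 0.982, 0.0]
force: [1.1, 0.8, 5.4]
gripper_width: 44.0
finger_force: 30.0
```

```bash
python3 -c "
from h import *
st()"
```

```text
t 12.32 pos [534.2 264.  104.1] fing 68.5 F [1.1 0.8 5.4] T [ 0.01 -0.11  0.  ] w 44.0 ff 30.0
```

>>> arm_command --pt "0 0 0 0 0 -3" --pt "0 0 0 0 0 -6" --pt "0 0 0 0 0 -9" --pt "0 0 0 0 0 -12" --pt "0 0 0 0 0 -15" --pt "0 0 0 0 0 -15"

```text
t: 12.82
tool_pos: [534.1, 264.1, 104.1]
tool_rot: [0.0, 0.313, 0.95, 0.0]
force: [0.0, 1.0, 5.6]
gripper_width: 43.8
finger_force: 30.0
```

```bash
python3 -c "
from h import *
st()"
```

```text
t 12.82 pos [534.1 264.1 104.1] fing 53.5 F [0.  1.  5.6] T [ 0.07  0.04 -0.05] w 43.8 ff 30.0
```

>>> arm_command --pt "0 0 0 0 0 -3" --pt "0 0 0 0 0 -6" --pt "0 0 0 0 0 -9" --pt "0 0 0 0 0 -12" --pt "0 0 0 0 0 -15" --pt "0 0 0 0 0 -15"

```text
t: 13.32
tool_pos: [534.0, 264.1, 104.1]
tool_rot: [0.0, 0.434, 0.901, 0.0]
force: [0.0, 1.3, 5.4]
gripper_width: 43.7
finger_force: 30.0
```

```bash
python3 -c "
from h import *
st()"
```

```text
t 13.32 pos [534.  264.1 104.1] fing 38.5 F [0.  1.3 5.4] T [ 0.09  0.19 -0.06] w 43.7 ff 30.0
```

>>> arm_command --pt "0 0 0 0 0 -3" --pt "0 0 0 0 0 -6" --pt "0 0 0 0 0 -9" --pt "0 0 0 0 0 -12" --pt "0 0 0 0 0 -12"

```text
t: 13.73
tool_pos: [534.3, 263.9, 104.0]
tool_rot: [0.001, 0.525, 0.851, 0.0]
force: [2.0, -0.2, 4.0]
gripper_width: 43.3
finger_force: 30.0
```

```bash
python3 -c "
from h import *
st()"
```

```text
t 13.73 pos [534.3 263.9 104. ] fing 26.6 F [ 2.  -0.2  4. ] T [-0.02 -0.45  0.55] w 43.3 ff 30.0
```

>>> arm_command --pt "0 0 0 0 0 -2" --pt "0 0 0 0 0 -4" --pt "0 0 0 0 0 -4"

```text
t: 13.98
tool_pos: [534.3, 263.7, 103.8]
tool_rot: [0.001, 0.554, 0.832, 0.0]
force: [3.0, -2.2, 3.1]
gripper_width: 43.6
finger_force: 30.0
```

```bash
python3 -c "
from h import *
st()"
```

```text
t 13.98 pos [534.3 263.7 103.8] fing 22.7 F [ 3.  -2.2  3.1] T [-0.4  -0.62  0.44] w 43.6 ff 30.0
```

The torque is far over friction and slipping, so the cap is at its stop. I'll relax, regrip and retest to be sure.

>>> arm_command --pt "0 0 0 0 0 0" --pt "0 0 0 0 0 0" --pt "0 0 0 0 0 10" --pt "0 0 0 0 0 10" --fingers 0.65

```text
t: 14.32
tool_pos: [533.0, 263.8, 103.0]
tool_rot: [-0.001, 0.477, 0.879, -0.001]
force: [-0.2, -0.2, -0.3]
gripper_width: 59.8
finger_force: 0.0
```

>>> arm_command --pt "0 0 0 0 0 0" --pt "0 0 0 0 0 0" --pt "0 0 0 0 0 0" --pt "0 0 0 0 0 0" --pt "0 0 0 0 0 0" --pt "0 0 0 0 0 -3" --pt "0 0 0 0 0 -6" --pt "0 0 0 0 0 -9" --fingers 0

```text
t: 14.98
tool_pos: [534.2, 263.5, 103.7]
tool_rot: [0.001, 0.548, 0.836, -0.0]
force: [1.7, -3.0, 0.6]
gripper_width: 43.8
finger_force: 30.0
```

```bash
python3 -c "
from h import *
st()"
```

```text
t 14.98 pos [534.2 263.5 103.7] fing 23.5 F [ 1.7 -3.   0.6] T [-0.56 -0.5   0.61] w 43.8 ff 30.0
```

>>> arm_command --pt "0 0 0 0 0 0" --pt "0 0 0 0 0 0" --fingers 0.6

```text
t: 15.15
tool_pos: [533.5, 263.9, 103.5]
tool_rot: [-0.0, 0.547, 0.837, -0.0]
force: [0.9, -0.6, -0.5]
gripper_width: 52.7
finger_force: 0.0
```

>>> arm_command --pt "0 0 0 0 0 0" --pt "0 0 0 0 0 0" --pt "0 0 0 0 0 0" --pt "0 0 0 0 0 0" --fingers 0

```text
t: 15.48
tool_pos: [533.9, 264.0, 103.6]
tool_rot: [0.0, 0.548, 0.837, 0.0]
force: [0.9, 0.5, -1.4]
gripper_width: 43.1
finger_force: 30.0
```

```bash
python3 -c "
from h import *
st()"
```

```text
t 15.48 pos [533.9 264.  103.6] fing 23.6 F [ 0.9  0.5 -1.4] T [ 0.16 -0.28  0.04] w 43.1 ff 30.0
```

>>> arm_command --pt "0 0 0.5 0 0 0" --pt "0 0 1.5 0 0 0" --pt "0 0 3 0 0 0" --pt "0 0 5 0 0 0" --pt "0 0 7 0 0 0" --pt "0 0 8 0 0 0" --pt "0 -1 8.5 0 0 0" --pt "0 -3 8.5 0 0 0"

```text
t: 16.15
tool_pos: [533.7, 234.4, 189.5]
tool_rot: [0.0, 0.547, 0.837, 0.001]
force: [0.2, -0.1, -3.8]
gripper_width: 43.7
finger_force: 30.0
```

```bash
python3 -c "
from h import *
st()"
```

```text
t 16.15 pos [533.7 234.4 189.5] fing 23.7 F [ 0.2 -0.1 -3.8] T [-0.07  0.12  0.02] w 43.7 ff 30.0
```

>>> arm_command --pt "0 -2.5 0 0 0 0" --pt "0 -5.5 0 0 0 0" --pt "-0.2 -8.5 0 0 0 0" --pt "-0.4 -11.5 0 0 0 1" --pt "-0.6 -14.5 0 0 0 1" --pt "-0.8 -17.5 0 0 0 2" --pt "-1 -20.5 0 0 0 2" --pt "-1 -23.5 0 0 0 2"

```text
t: 16.82
tool_pos: [522.3, -3.0, 187.9]
tool_rot: [-0.001, 0.533, 0.846, -0.0]
force: [-0.0, 0.4, -3.5]
gripper_width: 43.2
finger_force: 30.0
```

>>> arm_command --pt "0 -3 0 0 0 0" --pt "0 -6 0 0 0 0" --pt "0 -9 0 0 0 0" --pt "0 -12 0 0 0 0" --pt "-0.2 -15 0 0 0 0" --pt "-0.4 -18 0 0 0 0" --pt "-0.5 -21 0 0 0 0" --pt "-0.5 -23 0 0 0 0"

```text
t: 17.48
tool_pos: [517.3, -233.8, 187.8]
tool_rot: [-0.001, 0.534, 0.846, -0.0]
force: [0.5, 0.9, -2.0]
gripper_width: 43.4
finger_force: 30.0
```

>>> arm_command --pt "0 -0.5 0 0 0 0" --pt "0 -0.5 0 0 0 0"

```text
t: 17.65
tool_pos: [517.7, -237.4, 187.8]
tool_rot: [-0.001, 0.534, 0.845, -0.0]
force: [1.0, 0.0, -3.5]
gripper_width: 43.4
finger_force: 30.0
```

```bash
python3 -c "
from h import *
st()"
```

```text
t 17.65 pos [ 517.7 -237.4  187.8] fing 25.4 F [ 1.   0.  -3.5] T [-0.05 -0.11  0.01] w 43.4 ff 30.0
```

>>> arm_command --pt "0 0 -0.8 0 0 0" --pt "0 0 -2 0 0 0" --pt "0 0 -3 0 0 0" --pt "0 0 -3.8 0 0 0" --pt "0 0 -4.1 0 0 0" --pt "0 0 -4.2 0 0 0" --pt "0 0 -4.3 0 0 0" --pt "0 0 -4.3 0 0 0"

```text
t: 18.32
tool_pos: [518.9, -236.1, 145.8]
tool_rot: [0.0, 0.533, 0.846, 0.0]
force: [1.0, -0.7, -3.0]
gripper_width: 43.5
finger_force: 30.0
```

```bash
python3 -c "
from h import *
st()"
```

```text
t 18.32 pos [ 518.9 -236.1  145.8] fing 25.6 F [ 1.  -0.7 -3. ] T [-0.07  0.04 -0.03] w 43.5 ff 30.0
```

>>> arm_command --pt "0 0 -0.1 0 0 0" --pt "0 0 -0.15 0 0 0" --pt "0 0 -0.15 0 0 0"

```text
t: 18.57
tool_pos: [519.5, -236.4, 145.4]
tool_rot: [0.001, 0.533, 0.846, 0.0]
force: [0.8, 0.9, 5.7]
gripper_width: 43.6
finger_force: 30.0
```

```bash
python3 -c "
from h import *
st()"
```

```text
t 18.57 pos [ 519.5 -236.4  145.4] fing 25.6 F [0.8 0.9 5.7] T [0.22 0.22 0.07] w 43.6 ff 30.0
```

>>> arm_command --pt "0 0 0 0 0 0" --pt "0 0 0 0 0 0" --pt "0 0 0.5 0 0 0" --pt "0 0 2 0 0 0" --pt "0 0 4 0 0 0" --pt "0 0 6 0 0 2" --pt "0 1 7 0 0 5" --pt "0 4 7 0 0 10" --fingers 0.8

```text
t: 19.23
tool_pos: [519.8, -198.5, 216.9]
tool_rot: [0.002, 0.458, 0.889, -0.0]
force: [1.3, -0.4, 0.6]
gripper_width: 74.5
finger_force: 0.0
```

>>> arm_command --pt "0 3 0 0 0 5" --pt "0 6.5 0 0 0 10" --pt "0 10 0 0 0 15" --pt "0 13.5 0 0 0 20" --pt "0 17 0 0 0 25" --pt "0 20.5 0 0 0 30" --pt "0 24 0 0 0 35" --pt "0 27.5 0 0 0 40"

```text
t: 19.9
tool_pos: [518.5, 80.5, 214.6]
tool_rot: [0.0, 0.124, 0.992, 0.0]
force: [0.5, 0.4, 0.8]
gripper_width: 74.3
finger_force: 0.0
```

>>> arm_command --pt "0 3.5 0 0 0 5" --pt "0 7 0 0 0 10" --pt "0 10.5 0 0 0 15" --pt "0.2 14 0 0 0 20" --pt "0.4 17.5 0 0 0 20" --pt "0.6 21 0 0 0 20" --pt "0.8 24.5 0 0 0 20" --pt "0.8 27.5 0 0 0 20"

```text
t: 20.57
tool_pos: [526.7, 356.1, 214.4]
tool_rot: [0.0, -0.049, 0.999, 0.0]
force: [0.3, -0.8, 0.2]
gripper_width: 74.6
finger_force: 0.0
```

```bash
python3 -c "
from h import *
st()"
```

```text
t 20.57 pos [526.7 356.1 214.4] fing 95.6 F [ 0.3 -0.8  0.2] T [-0.    0.03 -0.01] w 74.6 ff 0.0
```

>>> arm_command --pt "0.1 0.8 -2 0 0 0" --pt "0.1 0.8 -4.5 0 0 0" --pt "0.1 0.8 -7 0 0 0" --pt "0.1 0.8 -9 0 0 0" --pt "0.1 0.8 -10.5 0 0 0" --pt "0.1 0.8 -11.1 0 0 0" --pt "0.1 0.8 -11.1 0 0 0"

```text
t: 21.15
tool_pos: [527.3, 361.5, 102.0]
tool_rot: [-0.001, -0.048, 0.999, -0.001]
force: [-0.5, -0.5, -0.4]
gripper_width: 74.4
finger_force: 0.0
```

>>> arm_command --pt "0 0 0 0 0 0" --pt "0 0 0 0 0 0" --pt "0 0 0 0 0 0" --pt "0 0 0 0 0 0" --pt "0 0 0 0 0 0" --pt "0 0 0 0 0 0" --pt "0 0 0 0 0 0" --fingers 0

```text
t: 21.73
tool_pos: [528.0, 362.2, 103.6]
tool_rot: [0.0, -0.049, 0.999, 0.0]
force: [-0.5, 1.2, 3.5]
gripper_width: 44.2
finger_force: 30.0
```

```bash
python3 -c "
from h import *
st()"
```

```text
t 21.73 pos [528.  362.2 103.6] fing 95.6 F [-0.5  1.2  3.5] T [0.29 0.04 0.01] w 44.2 ff 30.0
```

>>> arm_command --pt "0 0 0 0 0 -3" --pt "0 0 0 0 0 -6" --pt "0 0 0 0 0 -9" --pt "0 0 0 0 0 -12" --pt "0 0 0 0 0 -15" --pt "0 0 0 0 0 -15"

```text
t: 22.23
tool_pos: [528.1, 362.1, 103.6]
tool_rot: [0.0, 0.083, 0.997, 0.0]
force: [0.1, 0.7, 3.8]
gripper_width: 43.8
finger_force: 30.0
```

```bash
python3 -c "
from h import *
st()"
```

```text
t 22.23 pos [528.1 362.1 103.6] fing 80.4 F [0.1 0.7 3.8] T [ 0.07 -0.04 -0.01] w 43.8 ff 30.0
```

Loose. I'll keep turning.

>>> arm_command --pt "0 0 0 0 0 -3" --pt "0 0 0 0 0 -6" --pt "0 0 0 0 0 -9" --pt "0 0 0 0 0 -12" --pt "0 0 0 0 0 -12"

```text
t: 22.65
tool_pos: [528.0, 362.0, 103.5]
tool_rot: [0.0, 0.186, 0.982, 0.0]
force: [0.4, 0.7, 4.6]
gripper_width: 43.9
finger_force: 30.0
```

```bash
python3 -c "
from h import *
st()"
```

```text
t 22.65 pos [528.  362.  103.5] fing 68.5 F [0.4 0.7 4.6] T [0.07 0.1  0.  ] w 43.9 ff 30.0
```

>>> arm_command --pt "0 0 0 0 0 -3" --pt "0 0 0 0 0 -6" --pt "0 0 0 0 0 -9" --pt "0 0 0 0 0 -12" --pt "0 0 0 0 0 -12"

```text
t: 23.07
tool_pos: [528.0, 362.1, 103.6]
tool_rot: [0.0, 0.288, 0.958, 0.0]
force: [-1.4, 0.3, 6.0]
gripper_width: 43.9
finger_force: 30.0
```

```bash
python3 -c "
from h import *
st()"
```

```text
t 23.07 pos [528.  362.1 103.6] fing 56.6 F [-1.4  0.3  6. ] T [ 0.02  0.14 -0.02] w 43.9 ff 30.0
```

>>> arm_command --pt "0 0 0 0 0 -3" --pt "0 0 0 0 0 -6" --pt "0 0 0 0 0 -9" --pt "0 0 0 0 0 -12" --pt "0 0 0 0 0 -12"

```text
t: 23.48
tool_pos: [528.1, 362.4, 103.4]
tool_rot: [0.0, 0.386, 0.923, 0.001]
force: [0.2, 2.9, 3.3]
gripper_width: 43.9
finger_force: 30.0
```

```bash
python3 -c "
from h import *
st()"
```

```text
t 23.48 pos [528.1 362.4 103.4] fing 44.6 F [0.2 2.9 3.3] T [ 0.74 -0.14  0.18] w 43.9 ff 30.0
```

>>> arm_command --pt "0 0 0 0 0 -3" --pt "0 0 0 0 0 -6" --pt "0 0 0 0 0 -6"

```text
t: 23.73
tool_pos: [528.1, 362.8, 103.4]
tool_rot: [0.0, 0.433, 0.901, 0.001]
force: [0.9, 4.7, 2.8]
gripper_width: 43.3
finger_force: 30.0
```

```bash
python3 -c "
from h import *
st()"
```

```text
t 23.73 pos [528.1 362.8 103.4] fing 38.7 F [0.9 4.7 2.8] T [ 1.22 -0.24  0.53] w 43.3 ff 30.0
```

>>> arm_command --pt "0 0 0 0 0 0" --pt "0 0 0 0 0 0" --pt "0 0 0 0 0 5" --pt "0 0 0 0 0 10" --fingers 0.65

```text
t: 24.07
tool_pos: [527.4, 361.3, 102.5]
tool_rot: [-0.0, 0.351, 0.936, -0.001]
force: [0.0, -0.4, 0.6]
gripper_width: 59.8
finger_force: 0.0
```

>>> arm_command --pt "0 0 0 0 0 0" --pt "0 0 0 0 0 0" --pt "0 0 0 0 0 0" --pt "0 0 0 0 0 0" --pt "0 0 0 0 0 0" --pt "0 0 0 0 0 -4" --pt "0 0 0 0 0 -8" --pt "0 0 0 0 0 -11" --fingers 0

```text
t: 24.73
tool_pos: [528.5, 362.0, 103.3]
tool_rot: [0.001, 0.443, 0.896, 0.001]
force: [4.0, -0.2, -0.8]
gripper_width: 43.8
finger_force: 30.0
```

```bash
python3 -c "
from h import *
st()"
```

```text
t 24.73 pos [528.5 362.  103.3] fing 37.4 F [ 4.  -0.2 -0.8] T [ 0.11 -1.    0.52] w 43.8 ff 30.0
```

>>> arm_command --pt "0 0 0 0 0 -3" --pt "0 0 0 0 0 -6" --pt "0 0 0 0 0 -6"

```text
t: 24.98
tool_pos: [528.4, 361.6, 103.3]
tool_rot: [0.001, 0.489, 0.872, 0.0]
force: [4.8, -1.5, 2.3]
gripper_width: 43.6
finger_force: 30.0
```

```bash
python3 -c "
from h import *
st()"
```

```text
t 24.98 pos [528.4 361.6 103.3] fing 31.5 F [ 4.8 -1.5  2.3] T [-0.29 -1.    0.44] w 43.6 ff 30.0
```

>>> arm_command --pt "0 0 0 0 0 0" --pt "0 0 0 0 0 0" --fingers 0.6

```text
t: 25.15
tool_pos: [527.3, 361.8, 102.8]
tool_rot: [-0.001, 0.488, 0.873, -0.0]
force: [0.8, 0.1, 0.1]
gripper_width: 52.4
finger_force: 0.0
```

>>> arm_command --pt "0 0 0 0 0 0" --pt "0 0 0 0 0 0" --pt "0 0 0 0 0 0" --pt "0 0 0 0 0 0" --fingers 0

```text
t: 25.48
tool_pos: [527.8, 362.1, 103.1]
tool_rot: [0.0, 0.488, 0.873, 0.0]
force: [1.5, 1.1, -1.1]
gripper_width: 43.2
finger_force: 30.0
```

```bash
python3 -c "
from h import *
st()"
```

```text
t 25.48 pos [527.8 362.1 103.1] fing 31.6 F [ 1.5  1.1 -1.1] T [ 0.23 -0.38  0.01] w 43.2 ff 30.0
```

The torque plateaus at about 0.5 N m with the fingers slipping, so this cap is at its stop. Lift and carry.

>>> arm_command --pt "0 0 0.5 0 0 0" --pt "0 0 1.5 0 0 0" --pt "0 0 3 0 0 0" --pt "0 0 5 0 0 0" --pt "0 0 7 0 0 0" --pt "0 0 8 0 0 0" --pt "0 -1 8.5 0 0 0" --pt "0 -3 8.5 0 0 0"

```text
t: 26.15
tool_pos: [527.6, 332.4, 189.0]
tool_rot: [0.0, 0.487, 0.873, 0.001]
force: [0.1, -0.0, -3.6]
gripper_width: 43.5
finger_force: 30.0
```

```bash
python3 -c "
from h import *
st()"
```

```text
t 26.15 pos [527.6 332.4 189. ] fing 31.7 F [ 0.1 -0.  -3.6] T [-0.19  0.06  0.02] w 43.5 ff 30.0
```

>>> arm_command --pt "0 -2.5 0 0 0 0" --pt "0 -5.5 0 0 0 0" --pt "-0.2 -8.5 0 0 0 0" --pt "-0.4 -11.5 0 0 0 1" --pt "-0.6 -14.5 0 0 0 1" --pt "-0.8 -17.5 0 0 0 2" --pt "-1 -20.5 0 0 0 2" --pt "-1 -23.5 0 0 0 2"

```text
t: 26.82
tool_pos: [516.2, 94.9, 187.4]
tool_rot: [-0.001, 0.473, 0.881, -0.001]
force: [0.4, -0.1, -2.8]
gripper_width: 43.5
finger_force: 30.0
```

>>> arm_command --pt "0 -3 0 0 0 0" --pt "0 -6 0 0 0 0" --pt "0 -9 0 0 0 0" --pt "0 -12 0 0 0 0" --pt "-0.2 -15 0 0 0 0" --pt "-0.4 -18 0 0 0 0" --pt "-0.7 -21 0 0 0 0" --pt "-0.7 -22.5 0 0 0 0"

```text
t: 27.48
tool_pos: [509.1, -131.1, 187.4]
tool_rot: [-0.001, 0.474, 0.881, -0.001]
force: [0.9, 1.5, -2.5]
gripper_width: 43.3
finger_force: 30.0
```

>>> arm_command --pt "0 0 0 0 0 0" --pt "0 0 0 0 0 0"

```text
t: 27.65
tool_pos: [509.8, -128.6, 187.4]
tool_rot: [-0.001, 0.474, 0.881, -0.0]
force: [0.3, 1.2, -3.0]
gripper_width: 43.6
finger_force: 30.0
```

```bash
python3 -c "
from h import *
st()"
```

```text
t 27.65 pos [ 509.8 -128.6  187.4] fing 33.5 F [ 0.3  1.2 -3. ] T [0.05 0.03 0.02] w 43.6 ff 30.0
```

Shift 8 mm towards −y, then lower.

>>> arm_command --pt "0 -0.5 0 0 0 0" --pt "0 -0.8 -0.8 0 0 0" --pt "0 -0.8 -2 0 0 0" --pt "0 -0.8 -3 0 0 0" --pt "0 -0.8 -3.7 0 0 0" --pt "0 -0.8 -4 0 0 0" --pt "0 -0.8 -4.2 0 0 0" --pt "0 -0.8 -4.2 0 0 0"

```text
t: 28.32
tool_pos: [510.7, -136.0, 145.8]
tool_rot: [-0.0, 0.473, 0.881, -0.0]
force: [0.6, -0.8, -2.8]
gripper_width: 43.5
finger_force: 30.0
```

>>> arm_command --pt "0 0 -0.1 0 0 0" --pt "0 0 -0.2 0 0 0" --pt "0 0 -0.2 0 0 0"

```text
t: 28.57
tool_pos: [511.3, -136.3, 144.7]
tool_rot: [0.001, 0.473, 0.881, 0.0]
force: [0.1, -0.8, 1.7]
gripper_width: 43.5
finger_force: 30.0
```

```bash
python3 -c "
from h import *
st()"
```

```text
t 28.57 pos [ 511.3 -136.3  144.7] fing 33.6 F [ 0.1 -0.8  1.7] T [-0.02  0.07 -0.01] w 43.5 ff 30.0
```

>>> arm_command --pt "0 0 0 0 0 0" --pt "0 0 0 0 0 0" --pt "0 0 0.5 0 0 0" --pt "0 0 2 0 0 0" --pt "0 0 4 0 0 0" --pt "0 0 6 0 0 0" --pt "0 1 8 0 0 0" --pt "0 4 9 0 0 0" --fingers 0.8

```text
t: 29.23
tool_pos: [511.6, -98.0, 236.8]
tool_rot: [0.002, 0.474, 0.881, 0.0]
force: [0.8, 1.0, 0.1]
gripper_width: 74.5
finger_force: 0.0
```

>>> arm_command --pt "0 3 0 0 0 0" --pt "0 6.5 0 0 0 0" --pt "0 10 0 0 0 0" --pt "0 13.5 0 0 0 0" --pt "0 17 0 0 0 0" --pt "0 20.5 0 0 0 0" --pt "0 24 0 0 0 0" --pt "0 27 0 0 0 0"

```text
t: 29.9
tool_pos: [510.4, 176.1, 234.6]
tool_rot: [0.0, 0.473, 0.881, 0.0]
force: [1.1, 0.7, 0.1]
gripper_width: 74.9
finger_force: 0.0
```

```bash
python3 -c "
from h import *
st()
a,b=ctrl.get_image('scene'),ctrl.get_image('top')
A=cv2.resize(a['image'][200:340,240:400],None,fx=2.5,fy=2.5,interpolation=2);B=cv2.resize(b['image'][170:240,260:420],None,fx=2.5,fy=2.5,interpolation=2)
cv2.imwrite('pics/end.png',np.vstack([A,B]))"
```

```text
t 29.90 pos [510.4 176.1 234.6] fing 33.6 F [1.1 0.7 0.1] T [-0.05  0.03  0.  ] w 74.9 ff 0.0
```

View pics/end.png

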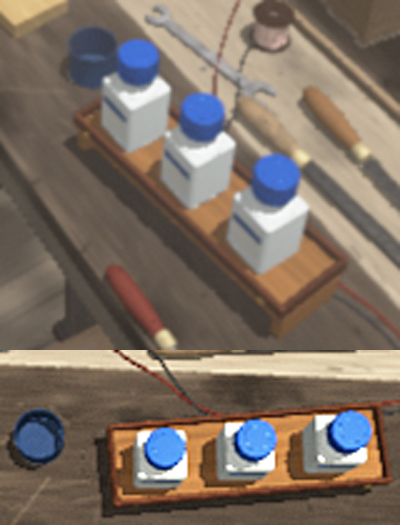

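The end picture shows all three bottles upright inside the rim, with caps at about (165,448), (256,440) and (350,432) in the lower half. The tin stands undisturbed at (38,438), so I'll hand in.

```bash
python3 -c "
from h import *
print(ctrl.sign_off())"
```

```text
the job is handed in; nothing more can be done
None
```

The job is handed in at about 30 s: I found two caps loose (the middle bottle's and the one farthest from the shelf) and turned each to its stop before lifting; all three bottles stand upright inside the shelf's rim, and the tin was not touched.

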